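# Crank the red screw cap off its dosing canister

### The arm

A 6-joint arm with a two-finger parallel gripper is mounted at the origin on the work surface. World frame = base frame: x ahead of the robot, y to its left, z up, the work surface at z = 0. Lengths are in m, angles in rad, forces in N, time in s.
With the tool pointing down it reaches from about 0.35 to 0.85 m from the base axis. Payload 8.1 kg.
Tool frame: the origin (TCP) lies midway between the tips of the shut fingers; the grasp point (between the pads) lies robot.grip_depth behind it (robot.grip_depth is the distance from the TCP to the grasp point, in m); z points along the fingers, y is the line along which they close (so a half turn about z gives the same grasp; the last joint's range is limited). The gripper opens to 93 mm and grips with 3 to 60 N. Pads are 15 mm wide; open, the fingers measure 128 mm over their backs; the gripper's body (75 mm by 188 mm) begins 65 mm behind the grasp point.
Start: joints at [-1.378, 0.13, 1.488, -0, 1.523, -0.085], TCP at [0.165, -0.577, 0.219] pointing down, gripper open.
Joint ranges: [-2.96, 2.96], [-0.89, 2.26], [0.02, 2.5], [-1.34, 4.48], [0, 2.73], [-2.66, 2.66]. Speed limits (rad/s): [2.39, 2.39, 2.79, 3.14, 3.14, 3.14].

### API

Orientations are given as a rotation vector (axis times angle).
In Python, from plant import robot gives the robot as it stands.
- The arm moves only by the tool carry_out, never from a script. Its argument "rows" is a list of rows, each a list of 6 numbers: the shift along the tool's x, y, z in m, then the turn, a rotation vector about the tool's x, y, z in degrees. A call has 1 to 12 rows; each row is the pose to reach, as a shift and turn from the pose commanded when the call began, along the tool's axes at that moment; what a row does not reach only later rows make up. A row lasts 1/8 s, in which the tool goes at most 62.5 mm and 10.7 degrees, less where a joint would pass 70% of its speed; a pose out of reach is approached as far as the arm can. A call with a gripper value outside its range is refused whole. "jaw" is the closure in counts, from 0 (fully open) to 255 (shut), set as the call begins (left out, the last holds). The fingers move at their own pace and stop on an object; "force" is the grip in N (left out, the last holds). Time passes only in rows, so rows that repeat a pose let the fingers close. It gives the time, the measured TCP pose, the force, the opening and the grip force at its end, in the units of the state.
- robot.read_state(): the state, without advancing time (a new reading comes with each control period).
- robot.read_camera(name): name is "scene" or "top" or "wrist"; returns the picture (420x560x3 uint8, red, green, blue); there is no depth.
- robot.camera_model(name): a dict with "fx", "fy", "cx", "cy" (pixels), "R" (3x3) and "t" (3): a world point X has camera coordinates R X + t; the wrist camera has in their place "mount" (4x4, takes a point from camera to tool coordinates, whose origin is the TCP and whose axes are the flange's). Camera axes: x right, y down, z forward; pixel columns grow to the right and rows downward; lengths in m; the calibration is good to about 2 mm. A picture is of the moment at which its call begins: read the wrist's pose just before it. camera_model takes no time and is no camera call.
- robot.close_job(): hands the job in; it is judged then, once.
Trained networks look in the newest picture that a camera, given by its name, has taken for a name from the list of things; names that differ only in an ending like _2 or _b are one class to them, and where a whole thing is asked for, a point or a joint stands for the part that bears it (a point fixed in the world has none). Each returns a list of dicts, best first, with "conf" (0 to 1); they miss things now and then, are a little off and sometimes report something else, mostly with a low value. They report only what shows in the picture. A call takes as long as a camera call. They do not tell look-alikes from the thing itself.
- robot.outline_of(camera, target): "pixels" (420x560 bool, what is visible of it) and "pixel" ([column, row] in pixels, amid what is visible of it).
The state is a dict: "t": time; "q": joint angles; "dq": joint speeds; "joint_torque": joint torques, N m; "tool_pos": TCP position; "orientation": TCP orientation; "force": force on the tool from outside, world axes, zero at the start; "wrist_torque": the same for the moment, N m; "opening": finger opening in m; "gripper_force": force on a finger pad.
Only numpy, scipy, OpenCV 4.12 (cv2) and the standard library are available. Lean on these libraries where they do the work, as an engineer would, in place of code of your own. Each camera call takes 0.05 s, during which the arm holds its last target. There are 200 camera calls.

### The job

In the bottling room, open the canister with the red cap: crank its screw cap counter-clockwise by the black handle until the thread lets go after two turns, lift the cap clear, and set it down gently, upright (handle up), in the middle of the white tray. Let go of it there.

Things in the scene. Friction and masses are not known exactly. Their poses are not given: they have to be found in the camera images.
- cap_centre (a point): Centre of the red screw cap (0.2 kg), on its axis, 23 mm above the underside of its skirt: knurled skirt 65 mm wide, 36 mm high, under a disc 104 mm wide, 10 mm thick. Starts 129 mm above the table, screwed onto the red-banded canister. z: screw axis, up; x points to the crank handle. When the thread has let go, lift at least 25 mm more to clear the neck.
- cap_handle (a point): Centre of the grip of the upright black crank handle on the red cap, 42 mm from the screw axis along the cap's x, 50 mm above cap_centre. A round sleeve 20 mm wide, 48 mm high, spinning freely on its pin: hold it from above with fixed gripper orientation while leading it round the screw axis. Disc top 27 mm below this point, pin top 29 mm above. Axes as the cap's.
- pot_red: Fixed stainless canister with a red band, 92 mm wide; origin at its foot on the screw axis, z up. Neck 42 mm high, top 142 mm above the table. Right-handed thread, low friction: counter-clockwise from above raises the cap 10 mm a turn; it lets go at 1.7 to 2 turns (turn 2 full turns; a quarter more is harmless). Twins with blue and green caps stand near and stay shut.
- tray_middle (a point): Middle of the inner floor of a fixed white square plastic tray, 180 mm wide outside, walls 4 mm thick, 14 mm high, floor 4 mm above the table (this point lies on the floor). With the cap standing in it, cap_centre is 23 mm and cap_handle 73 mm above this point. z up, x and y along its sides.
Mind the look-alikes: they are no part of the job. Of the things like the part that bears cap_centre, leave any that is pink; of the rest the smaller one is meant.

How it is judged:
On the way:
1. the red cap is unscrewed and lifted clear above the neck (height (world z) of cap_centre above 0.17 m), for 0.1 s.
At the end, for the whole second after the job is handed in: The red cap stands upright (within 8 degrees) and at rest on the floor of the white tray, its axis within 45 mm of the tray's middle, released (horizontal distance between cap_centre and tray_middle below 0.045 m and z of cap_centre in the frame of tray_middle below 0.03 m and angle between cap_centre's own z axis and vertical below 0.15 rad and linear speed of cap below 0.02 m/s); the robot touches nothing.
It fails at once if the cap is dropped (falls freely faster than 0.7 m/s, a drop of about 25 mm) (linear speed of cap above 0.7 m/s and contact force between the fingers and cap below 0.1 N).
It also fails if it takes over 67 s, if anything falls off the work surface, if the arm or the gripper's body presses on something with over 40 N, if the wrist force passes 120 N, or if a joint passes its speed limit or range.

## Working session

There is one attempt and no reset: what is moved stays moved. The work goes in short steps, Python scripts to look and compute and a tool call to move; the robot and the scene stay as the last step left them, time stands still between calls to the robot, and variables do not carry over. Pictures are saved under pics/ and viewed, at most 10 in all, crops included, and the job is handed in when it is done.

Besides the shell and the picture viewer there is one more tool, called after "Request:" as name(argument=value, ...) on one line, values as JSON. carry_out: Moves the arm, as the interface text tells. Its arguments: {"type":"object","properties":{"rows":{"type":"array"},"jaw":{"type":"number"},"force":{"type":"number"}},"required":["rows"]}

```bash
mkdir -p pics; ls
python3 - <<'E'
from plant import robot
import cv2, numpy as np
s=robot.read_state()
print({k:np.round(v,3).tolist() for k,v in s.items()}, robot.grip_depth)
for c in ("scene","top"):
    im=robot.read_camera(c); cv2.imwrite(f"pics/{c}0.png",im[:,:,::-1])
    m=robot.camera_model(c); print(c,{k:np.round(v,4).tolist() for k,v in m.items()})
    for n in ("cap_centre","cap_handle","pot_red","tray_middle"):
        try:
            for d in robot.outline_of(c,n):
                p=d["pixels"]; v,u=np.nonzero(p); print(n,round(d["conf"],2),np.round(d["pixel"]).tolist(),p.sum(),u.min(),u.max(),v.min(),v.max(),im[p].mean(0).round())
        except Exception as e: print(n,e)
print(robot.camera_model("wrist"))
E
python3 -c "
import cv2,numpy as np
a=cv2.imread('pics/scene0.png');b=cv2.imread('pics/top0.png')
cv2.imwrite('pics/both0.png',cv2.resize(np.vstack([a,b]),(400,600)))"
```

```text
pics
{'t': 0.0, 'q': [-1.378, 0.131, 1.489, -0.0, 1.523, -0.085], 'dq': [0.001, 0.002, 0.0, 0.001, -0.001, 0.001], 'joint_torque': [-0.001, -55.985, -49.176, 0.077, 0.036, -0.0], 'tool_pos': [0.164, -0.576, 0.218], 'orientation': [-3.11, -0.435, 0.0], 'force': [-0.055, 0.292, 0.147], 'wrist_torque': [-0.04, -0.019, 0.02], 'gripper_force': 0.0, 'opening': 0.093} 0.0188
scene {'fx': 520.3319, 'fy': 520.3319, 'cx': 280.3395, 'cy': 209.7252, 'R': [[0.8861, 0.4635, 0.0077], [0.416, -0.7877, -0.4545], [-0.2046, 0.4059, -0.8907]], 't': [-0.4352, -0.1307, 1.2664]}
cap_centre 0.87 [243.0, 178.0] 2942 214 277 150 207 [154.  20.  16.]
cap_centre 0.8 [322.0, 188.0] 1911 300 349 156 211 [157.  25.  18.]
cap_centre 0.63 [286.0, 108.0] 2575 256 313 71 137 [155.  92. 103.]
cap_handle 0.97 [247.0, 180.0] 3047 214 278 150 209 [153.  22.  17.]
cap_handle 0.69 [287.0, 109.0] 2559 255 313 71 136 [156.  93. 103.]
cap_handle 0.66 [323.0, 190.0] 2001 300 350 155 212 [156.  29.  22.]
cap_handle 0.51 [371.0, 158.0] 4609 320 414 118 204 [168. 163. 143.]
pot_red 0.82 [318.0, 223.0] 1083 300 343 200 238 [84. 68.
[... 566 characters left out ...]
 274.0] 3865 83 162 242 309 [172. 109. 120.]
cap_handle 0.62 [224.0, 166.0] 2073 196 248 147 195 [165.  40.  32.]
pot_red 0.69 [230.0, 199.0] 389 209 247 182 206 [63. 47. 42.]
tray_middle 0.88 [144.0, 178.0] 6398 98 181 135 215 [177. 182. 159.]
{'fx': 316.82537793097674, 'fy': 316.82537793097674, 'cx': 282.48614601293366, 'cy': 211.07646010301602, 'mount': array([[-1.06159119e-03, -9.52705284e-01, -3.03893919e-01,
         8.46390236e-02],
       [ 9.99999386e-01, -9.14376089e-04, -6.26730556e-04,
         7.94506614e-04],
       [ 3.19216179e-04, -3.03894398e-01,  9.52705670e-01,
        -1.65949030e-01],
       [ 0.00000000e+00,  0.00000000e+00,  0.00000000e+00,
         1.00000000e+00]])}
```

View pics/top0.png

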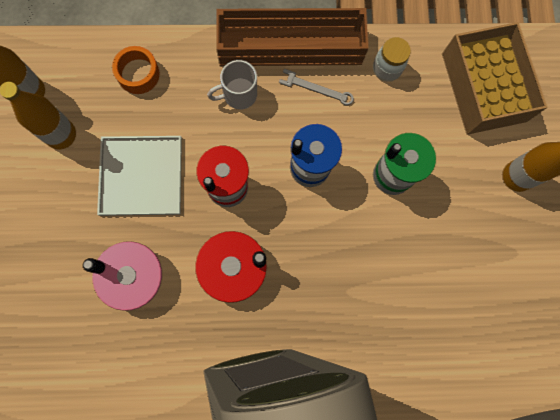

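View pics/scene0.png

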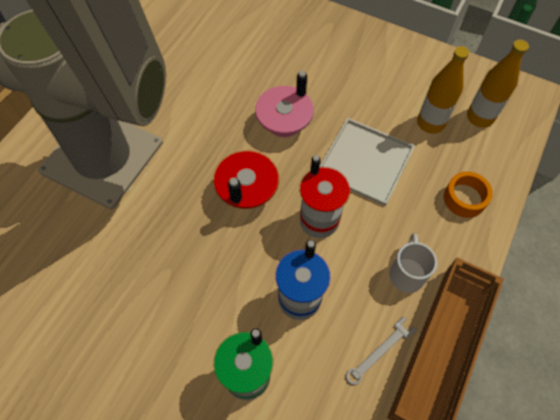

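Three things look like the cap: red at top-view (222,170) on the canister, about 52 px wide; red at (230,267) lying on the table, about 70 px wide; and pink at (127,275). Pink is ruled out. Of the two reds, the one at (222,170) is smaller and sits on the red-banded canister, so it is the one meant. I'll confirm it in a crop while measuring.

```bash
cat > h.py <<'E'
import numpy as np, cv2
def ray(m,uv,z):
    uv=np.atleast_2d(np.asarray(uv,float)); R=np.array(m["R"]);t=np.array(m["t"])
    d=np.c_[(uv[:,0]-m["cx"])/m["fx"],(uv[:,1]-m["cy"])/m["fy"],np.ones(len(uv))]@R
    c=-R.T@t; return c+d*((z-c[2])/d[:,2])[:,None]
def proj(m,X):
    p=np.atleast_2d(X)@np.array(m["R"]).T+np.array(m["t"]); return np.c_[p[:,0]/p[:,2]*m["fx"]+m["cx"],p[:,1]/p[:,2]*m["fy"]+m["cy"]]
E
python3 - <<'E'
from plant import robot
from h import *
seeds={"scene":(322,188),"top":(222,170)}
big={"scene":(243,178),"top":(230,267)}
for c in seeds:
    m=robot.camera_model(c); im=cv2.imread(f"pics/{c}0.png").astype(int)
    print(c,"cam at",(-np.array(m["R"]).T@np.array(m["t"])).round(3))
    bright=((im[:,:,2]>150)&(im[:,:,1]<60)&(im[:,:,0]<60)).astype(np.uint8)
    n,l,st,ce=cv2.connectedComponentsWithStats(bright)
    for k in range(1,n):
        if st[k,4]>300:
            v,u=np.nonzero(l==k); P=ray(m,np.c_[u,v],.152)[:,:2].astype(np.float32)
            (x,y),r=cv2.minEnclosingCircle(P); print(" red",ce[k].round(),st[k,4],"circle z=.152",round(x,4),round(y,4),round(r,4))
    for d in robot.outline_of(c,"tray_middle")[:1]:
        v,u=np.nonzero(d["pixels"]); P=ray(m,np.c_[u,v],.014)[:,:2].astype(np.float32)
        print(" tray",cv2.minAreaRect(P))
m=robot.camera_model("top"); im=cv2.imread("pics/top0.png")
a=cv2.resize(im[140:215,180:280],None,fx=4,fy=5*.8,interpolation=cv2.INTER_CUBIC)
b=cv2.resize(cv2.imread("pics/scene0.png")[145:245,285:385],None,fx=4,fy=4,interpolation=cv2.INTER_CUBIC)
cv2.imwrite("pics/crop1.png",np.hstack([np.vstack([a,np.zeros((100,400,3),np.uint8)]),b]))
E
```

```text
scene cam at [ 0.699 -0.415  1.072]
 red [248. 177.] 2138 circle z=.152 0.3919 0.0358 0.0661
 red [326. 190.] 1339 circle z=.152 0.5447 0.0883 0.05
 tray ((0.5739893913269043, 0.28332680463790894), (0.18292738497257233, 0.19102254509925842), 0.5932639241218567)
top cam at [0.276 0.015 1.14 ]
 red [224. 168.] 1554 circle z=.152 0.5428 0.0905 0.0507
 red [228. 267.] 3299 circle z=.152 0.3538 0.0749 0.0672
 tray ((0.5736873745918274, 0.2850559949874878), (0.18487606942653656, 0.18352782726287842), 0.0229586660861969)
```

View pics/crop1.png

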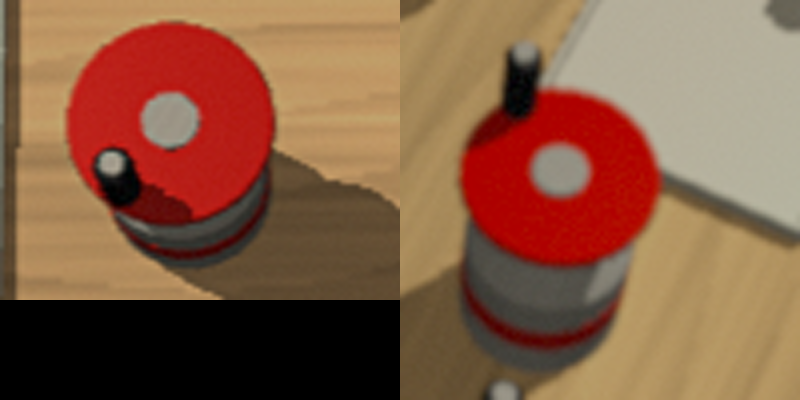

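The crop confirms it: the smaller red cap sits on the red-banded canister. Its hub is at top pixel (222.5,170) and scene pixel (324.8,187.5). The pin top is at top pixel (208,180.5) and scene pixel (316.3,157.5).

Run:
```python
from plant import robot
from h import *
T=robot.camera_model("top");S=robot.camera_model("scene")
def tri(a,b):
    Ps=[np.c_[np.array(m["R"]),m["t"]] for m in (T,S)]
    Ks=[np.array([[m["fx"],0,m["cx"]],[0,m["fy"],m["cy"]],[0,0,1]]) for m in (T,S)]
    X=cv2.triangulatePoints(Ks[0]@Ps[0],Ks[1]@Ps[1],np.float64(a).reshape(2,1),np.float64(b).reshape(2,1)); return (X[:3]/X[3]).ravel().round(4)
for n,a,b,z in (("hub",(222.5,170),(324.8,187.5),.152),("pin",(208,180.5),(316.3,157.5),.208),("bluepin",(298,145),(311,242),.208),("pinkpin",(90,265),(302,74),.1),("bigredpin",(259,258),(234,182),.1),("bigredhub",(231,266),(246,177),.1),("bottle1top",(8,90),(461,52),.2)):
    print(n,tri(a,b),ray(T,a,z)[0,:2].round(4),ray(S,b,z)[0,:2].round(4))
```

```text
hub [0.5436 0.0904 0.1521] [0.5431 0.0898] [0.5441 0.091 ]
pin [0.509  0.1132 0.2074] [0.5081 0.1125] [0.5097 0.1136]
bluepin [ 0.5777 -0.0551  0.206 ] [ 0.5747 -0.0569] [ 0.58   -0.0537]
pinkpin [0.3632 0.3472 0.1368] [0.3649 0.3579] [0.3513 0.3789]
bigredpin [0.3697 0.0211 0.1396] [0.3726 0.0205] [0.3565 0.0404]
bigredhub [0.361  0.0797 0.0655] [0.3576 0.077 ] [0.3732 0.0634]
bottle1top [0.674  0.4733 0.2449] [0.6944 0.4966] [0.6723 0.5209]
```

Request:
carry_out(rows=[[0,0,-0.05,0,0,0],[0.521,-0.569,-0.052,0,0,-74.1],[0.521,-0.569,-0.052,0,0,-74.1],[0.521,-0.569,-0.052,0,0,-74.1],[0.521,-0.569,-0.052,0,0,-74.1],[0.521,-0.569,-0.052,0,0,-74.1],[0.521,-0.569,-0.052,0,0,-74.1],[0.521,-0.569,-0.052,0,0,-74.1],[0.521,-0.569,-0.052,0,0,-74.1],[0.521,-0.569,-0.052,0,0,-74.1],[0.521,-0.569,-0.052,0,0,-74.1],[0.521,-0.569,-0.052,0,0,-74.1]], jaw=100, force=40)

```text
t: 2.1
tool_pos: [0.4727, 0.0401, 0.2709]
orientation: [2.22, 2.221, 0.001]
force: [-0.1, -0.4, -0.2]
opening: 0.0564
gripper_force: 0.0
```

Request:
carry_out(rows=[[0.037,0.018,0,0,0,0],[0.073,0.036,0,0,0,0],[0.073,0.036,0,0,0,0],[0.073,0.036,0,0,0,0]])

```text
t: 2.6
tool_pos: [0.5078, 0.1106, 0.2703]
orientation: [2.221, 2.222, -0.001]
force: [0.1, -1.1, 0.0]
opening: 0.0568
gripper_force: 0.0
```

Run:
```python
from plant import robot
from h import *
from scipy.spatial.transform import Rotation as Ro
s=robot.read_state(); im=robot.read_camera("wrist"); m=robot.camera_model("wrist")
M=np.eye(4);M[:3,:3]=Ro.from_rotvec(s["orientation"]).as_matrix();M[:3,3]=s["tool_pos"]
W=np.linalg.inv(M@m["mount"]); m["R"],m["t"]=W[:3,:3],W[:3,3]
print(s["tool_pos"],s["orientation"])
a=im[:,:,::-1].copy()
for X in ((.509,.1131,.208),(.5436,.0904,.152)):
    p=proj(m,X)[0]; print(p); cv2.drawMarker(a,tuple(int(v) for v in p.round()),(0,255,255),0,12,1)
cv2.imwrite("pics/w1.png",a)
np.savez("w1.npz",R=m["R"],t=m["t"],k=[m[k] for k in ("fx","fy","cx","cy")])
```

```text
[0.50775539 0.11064696 0.2703209 ] [ 2.22057923e+00  2.22225451e+00 -9.55662021e-04]
[284.68886022 222.38047411]
[320.58597689 224.99965135]
```

View pics/w1.png

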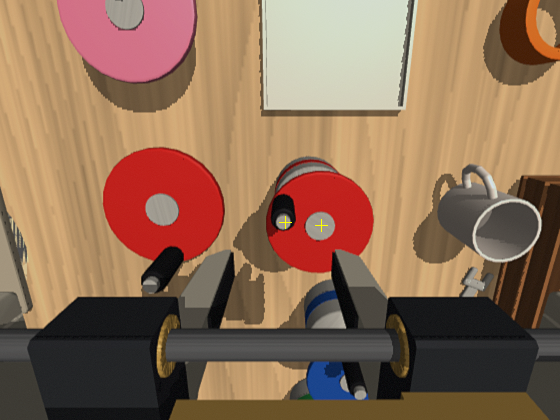

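The wrist view agrees with the estimates: pin at (284,222), hub at (320,225), both under the yellow markers. I'll descend and grip.

Request:
carry_out(rows=[[0.002,0.001,0.03,0,0,0],[0.002,0.001,0.06,0,0,0],[0.002,0.001,0.085,0,0,0],[0.002,0.001,0.1,0,0,0],[0.002,0.001,0.107,0,0,0],[0.002,0.001,0.107,0,0,0]])

```text
t: 3.4
tool_pos: [0.5091, 0.1127, 0.1637]
orientation: [2.222, 2.221, 0.0]
force: [0.1, 0.4, 0.2]
opening: 0.0566
gripper_force: 0.0
```

Request:
carry_out(rows=[[0,0,0,0,0,0],[0,0,0,0,0,0],[0,0,0,0,0,0],[0,0,0,0,0,0],[0,0,0,0,0,0]], jaw=255, force=40)

```text
t: 4.03
tool_pos: [0.509, 0.113, 0.1635]
orientation: [2.221, 2.222, 0.0]
force: [-0.3, -0.1, 1.3]
opening: 0.0195
gripper_force: 40.0
```

Request:
carry_out(rows=[[-0.0099,-0.0048,-0.0004,0,0,0],[-0.0206,-0.0068,-0.0008,0,0,0],[-0.0316,-0.006,-0.0013,0,0,0],[-0.0419,-0.0024,-0.0017,0,0,0],[-0.051,0.0038,-0.0021,0,0,0],[-0.0582,0.012,-0.0025,0,0,0],[-0.0629,0.0219,-0.0029,0,0,0],[-0.065,0.0327,-0.0033,0,0,0],[-0.0642,0.0436,-0.0038,0,0,0],[-0.0606,0.054,-0.0042,0,0,0],[-0.0544,0.063,-0.0046,0,0,0],[-0.0461,0.0702,-0.005,0,0,0]])

```text
t: 5.52
tool_pos: [0.5797, 0.0676, 0.1684]
orientation: [-2.221, -2.222, 0.0]
force: [0.8, -0.7, -1.8]
opening: 0.0193
gripper_force: 40.0
```

Forces are small. I'll do the next half turn, which mirrors the first.

Request:
carry_out(rows=[[0.0099,0.0048,-0.0004,0,0,0],[0.0206,0.0068,-0.0008,0,0,0],[0.0316,0.006,-0.0013,0,0,0],[0.0419,0.0024,-0.0017,0,0,0],[0.051,-0.0038,-0.0021,0,0,0],[0.0582,-0.012,-0.0025,0,0,0],[0.0629,-0.0219,-0.0029,0,0,0],[0.065,-0.0327,-0.0033,0,0,0],[0.0642,-0.0436,-0.0038,0,0,0],[0.0606,-0.054,-0.0042,0,0,0],[0.0544,-0.063,-0.0046,0,0,0],[0.0461,-0.0702,-0.005,0,0,0]])

```text
t: 7.02
tool_pos: [0.5084, 0.1123, 0.1735]
orientation: [2.221, 2.222, 0.0]
force: [0.1, -0.3, -2.5]
opening: 0.0195
gripper_force: 40.0
```

Run:
```python
from plant import robot
import cv2
im=robot.read_camera("scene"); cv2.imwrite("pics/s2.png",cv2.resize(im[110:260,240:440,::-1],None,fx=3,fy=3))
```

```text
(no output)
```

View pics/s2.png

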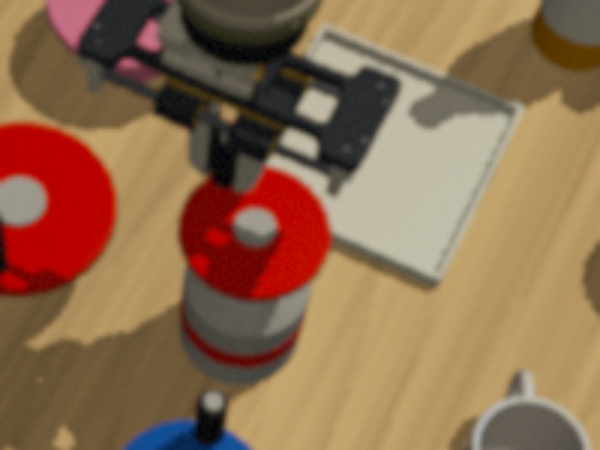

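The crop shows the fingers still on the handle after one turn, with the cap level on the canister. I'll do the second turn.

Request:
carry_out(rows=[[-0.0099,-0.0048,-0.0004,0,0,0],[-0.0206,-0.0068,-0.0008,0,0,0],[-0.0316,-0.006,-0.0013,0,0,0],[-0.0419,-0.0024,-0.0017,0,0,0],[-0.051,0.0038,-0.0021,0,0,0],[-0.0582,0.012,-0.0025,0,0,0],[-0.0629,0.0219,-0.0029,0,0,0],[-0.065,0.0327,-0.0033,0,0,0],[-0.0642,0.0436,-0.0038,0,0,0],[-0.0606,0.054,-0.0042,0,0,0],[-0.0544,0.063,-0.0046,0,0,0],[-0.0461,0.0702,-0.005,0,0,0]], force=55)

```text
t: 8.57
tool_pos: [0.5797, 0.0676, 0.1784]
orientation: [-2.221, -2.222, -0.0]
force: [-0.3, -0.7, -2.6]
opening: 0.0191
gripper_force: 55.0
```

Request:
carry_out(rows=[[0.0099,0.0048,-0.0004,0,0,0],[0.0206,0.0068,-0.0008,0,0,0],[0.0316,0.006,-0.0013,0,0,0],[0.0419,0.0024,-0.0017,0,0,0],[0.051,-0.0038,-0.0021,0,0,0],[0.0582,-0.012,-0.0025,0,0,0],[0.0629,-0.0219,-0.0029,0,0,0],[0.065,-0.0327,-0.0033,0,0,0],[0.0642,-0.0436,-0.0038,0,0,0],[0.0606,-0.054,-0.0042,0,0,0],[0.0544,-0.063,-0.0046,0,0,0],[0.0461,-0.0702,-0.005,0,0,0]])

```text
t: 10.07
tool_pos: [0.5084, 0.1123, 0.1835]
orientation: [2.221, 2.222, 0.0]
force: [0.4, -0.5, -2.1]
opening: 0.0193
gripper_force: 55.0
```

Request:
carry_out(rows=[[-0.0099,-0.0048,-0.0003,0,0,0],[-0.0206,-0.0068,-0.0006,0,0,0],[-0.0231,-0.0069,-0.001,0,0,0],[-0.0231,-0.0069,-0.001,0,0,0],[-0.0231,-0.0069,-0.004,0,0,0],[-0.0231,-0.0069,-0.008,0,0,0]])

```text
t: 10.82
tool_pos: [0.5021, 0.0901, 0.1916]
orientation: [-2.221, -2.222, 0.0]
force: [0.1, 0.4, -2.6]
opening: 0.019
gripper_force: 55.0
```

Thread has let go: only the cap's weight, about 2 N, shows on the wrist. I'll lift.

Request:
carry_out(rows=[[0,0,-0.007,0,0,0],[0,0,-0.015,0,0,0],[0,0,-0.023,0,0,0],[0,0,-0.031,0,0,0],[0,0,-0.039,0,0,0],[0,0,-0.047,0,0,0],[0,0,-0.055,0,0,0],[0,0,-0.062,0,0,0],[0,0,-0.062,0,0,0],[0,0,-0.062,0,0,0]])

```text
t: 12.08
tool_pos: [0.5019, 0.0899, 0.2531]
orientation: [-2.221, -2.222, 0.001]
force: [0.0, -0.0, -2.7]
opening: 0.0193
gripper_force: 55.0
```

Run:
```python
from plant import robot
import cv2
im=robot.read_camera("scene"); cv2.imwrite("pics/s3.png",cv2.resize(im[100:260,240:440,::-1],None,fx=3,fy=3))
```

```text
(no output)
```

View pics/s3.png

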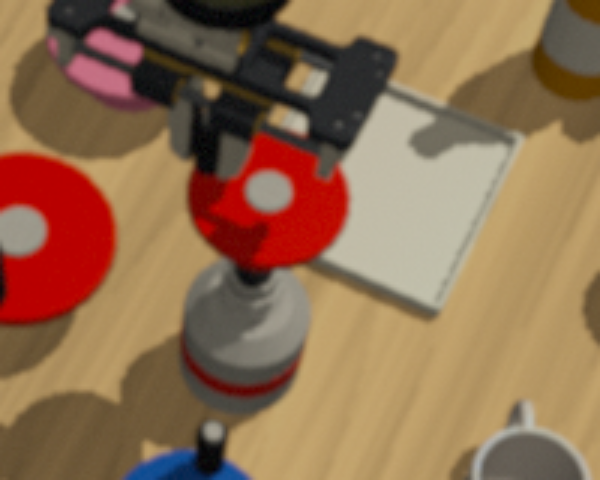

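The crop shows the cap lifted clear of the bare neck and level, with its hub at scene pixel (329,163). I'll carry it slowly towards the tray and check for swing about the pin.

Request:
carry_out(rows=[[0.001,0.0002,0,0,0,0],[0.004,0.0006,0,0,0,0],[0.009,0.0014,0,0,0,0],[0.016,0.0025,0,0,0,0],[0.025,0.004,0,0,0,0],[0.035,0.0055,0,0,0,0],[0.045,0.007,0,0,0,0],[0.055,0.0085,0,0,0,0],[0.065,0.01,0,0,0,0],[0.073,0.0115,0,0,0,0],[0.078,0.0125,0,0,0,0],[0.08,0.013,0,0,0,0]])

```text
t: 13.62
tool_pos: [0.5151, 0.1701, 0.2534]
orientation: [-2.221, -2.222, 0.0]
force: [-0.1, -1.2, -2.8]
opening: 0.0194
gripper_force: 55.0
```

```bash
cat > hub.py <<'E'
from plant import robot
from h import *
s=robot.read_state(); p=np.array(s["tool_pos"]); zt=p[2]-.1635+.152
im=robot.read_camera("scene").astype(int); m=robot.camera_model("scene")
red=((im[:,:,2]<60)&(im[:,:,1]<60)&(im[:,:,0]>90)).astype(np.uint8)
c=proj(m,[p[0]+.042,p[1],zt])[0]; print("expected px",c.round(1),"tcp",p.round(4))
n,l,st,ce=cv2.connectedComponentsWithStats(red)
for k in range(1,n):
    if st[k,4]>200:
        v,u=np.nonzero(l==k);(x,y),r=cv2.minEnclosingCircle(ray(m,np.c_[u,v],zt)[:,:2].astype(np.float32)); print(ce[k].round(),st[k,4],"circle",round(x,4),round(y,4),round(r,4))
g=im[:,:,::-1].astype(np.uint8).copy(); cv2.drawMarker(g,tuple(int(q) for q in c.round()),(0,255,255),0,8,1)
import sys; cv2.imwrite(sys.argv[1],cv2.resize(g[60:230,260:460],None,fx=3,fy=3))
E
python3 hub.py pics/s4.png
```

```text
expected px [352.3 135.8] tcp [0.5151 0.1701 0.2534]
[504.  84.] 278 circle 0.7792 0.4531 0.0717
[354. 139.] 1425 circle 0.5599 0.17 0.0552
[247. 179.] 2340 circle 0.4232 -0.0099 0.0616
[470. 182.] 227 circle 0.7961 0.1666 0.0285
[462. 210.] 263 circle 0.7924 0.1377 0.0364
```

View pics/s4.png

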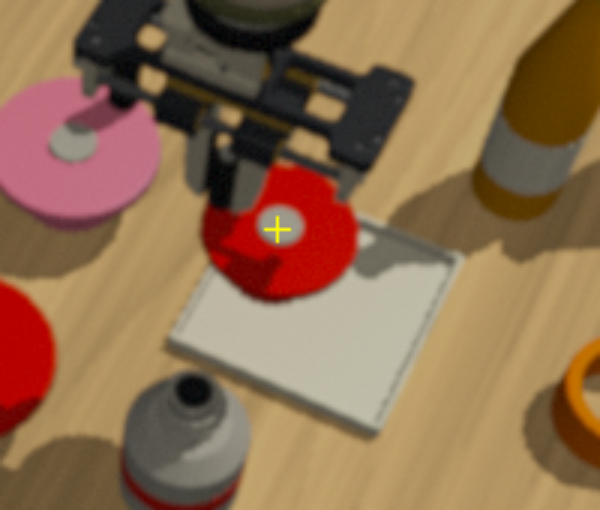

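No swing: the hub at crop (282,225) sits on the expected marker. I'll carry on to above the tray.

Request:
carry_out(rows=[[0.002,0.0003,0,0,0,0],[0.007,0.001,0,0,0,0],[0.015,0.0022,0,0,0,0],[0.026,0.004,0,0,0,0],[0.039,0.006,0,0,0,0],[0.053,0.008,0,0,0,0],[0.067,0.01,0,0,0,0],[0.081,0.012,0,0,0,0],[0.094,0.014,0,0,0,0],[0.105,0.0157,0,0,0,0],[0.112,0.0167,0,0,0,0],[0.114,0.017,0,0,0,0]])

```text
t: 15.18
tool_pos: [0.5321, 0.2842, 0.2534]
orientation: [2.221, 2.222, -0.0]
force: [0.7, 0.9, -2.2]
opening: 0.0192
gripper_force: 55.0
```

```bash
python3 hub.py pics/s5.png
```

```text
expected px [383.   97.8] tcp [0.5321 0.2842 0.2534]
[452.  86.] 210 circle 0.6864 0.381 0.0521
[385. 101.] 1249 circle 0.5778 0.2828 0.0524
[247. 178.] 2362 circle 0.4227 -0.0102 0.0616
[464. 211.] 234 circle 0.7987 0.1257 0.0309
```

Request:
carry_out(rows=[[0,0,0.006,0,0,0],[0,0,0.02,0,0,0],[0,0,0.04,0,0,0],[0,0,0.06,0,0,0],[0,0,0.08,0,0,0],[0,0,0.1,0,0,0],[0,0,0.12,0,0,0],[0,0,0.14,0,0,0],[0,0,0.158,0,0,0],[0,0,0.17,0,0,0],[0,0,0.178,0,0,0],[0,0,0.183,0,0,0]])

```text
t: 16.73
tool_pos: [0.5322, 0.2839, 0.0703]
orientation: [2.221, 2.222, 0.0]
force: [-0.2, 0.8, -1.7]
opening: 0.0193
gripper_force: 55.0
```

Request:
carry_out(rows=[[0,0,0.002,0,0,0],[0,0,0.004,0,0,0],[0,0,0.006,0,0,0],[0,0,0.007,0,0,0],[0,0,0.007,0,0,0]])

```text
t: 17.35
tool_pos: [0.532, 0.2839, 0.0634]
orientation: [-2.221, -2.222, -0.0]
force: [0.6, -0.5, -1.9]
opening: 0.0192
gripper_force: 55.0
```

Request:
carry_out(rows=[[0,0,0.0005,0,0,0],[0,0,0.001,0,0,0],[0,0,0.0015,0,0,0],[0,0,0.002,0,0,0],[0,0,0.002,0,0,0]])

```text
t: 17.98
tool_pos: [0.5321, 0.2839, 0.0616]
orientation: [2.221, 2.222, 0.0]
force: [-1.7, -1.8, -0.5]
opening: 0.0195
gripper_force: 55.0
```

Request:
carry_out(rows=[[0,0,0.0005,0,0,0],[0,0,0.001,0,0,0],[0,0,0.001,0,0,0],[0,0,0.001,0,0,0]])

```text
t: 18.48
tool_pos: [0.5321, 0.284, 0.0615]
orientation: [2.221, 2.222, 0.001]
force: [-5.1, -2.4, 8.6]
opening: 0.0193
gripper_force: 55.0
```

Contact is confirmed at the expected height, 8.6 N upward at TCP z 0.0615. I'll ease the grip, open, and retreat straight up.

Request:
carry_out(rows=[[0,0,-0.0005,0,0,0],[0,0,-0.0005,0,0,0]], force=5)

```text
t: 18.73
tool_pos: [0.5322, 0.284, 0.0614]
orientation: [2.221, 2.222, 0.001]
force: [-3.7, -0.7, 5.5]
opening: 0.0196
gripper_force: 5.0
```

Request:
carry_out(rows=[[0,0,0,0,0,0],[0,0,0,0,0,0],[0,0,0,0,0,0],[0,0,0,0,0,0],[0,0,0,0,0,0]], jaw=110)

```text
t: 19.35
tool_pos: [0.532, 0.2838, 0.0609]
orientation: [-2.221, -2.222, 0.0]
force: [0.8, 0.3, -0.4]
opening: 0.053
gripper_force: 0.0
```

Request:
carry_out(rows=[[0,0,-0.005,0,0,0],[0,0,-0.015,0,0,0],[0,0,-0.035,0,0,0],[0,0,-0.065,0,0,0],[0,0,-0.1,0,0,0],[0,0,-0.14,0,0,0],[0,0,-0.18,0,0,0],[0,0,-0.2,0,0,0],[0,0,-0.2,0,0,0]])

```text
t: 20.48
tool_pos: [0.5329, 0.2843, 0.2633]
orientation: [2.22, 2.221, 0.006]
force: [-0.1, 0.7, 0.6]
opening: 0.0529
gripper_force: 0.0
```

Run:
```python
from plant import robot
from h import *
s=robot.read_state(); print(s["tool_pos"],s["opening"],s["t"])
from scipy.spatial.transform import Rotation as Ro
out=[]
for c in ("scene","wrist"):
    im=robot.read_camera(c); m=robot.camera_model(c)
    if c=="wrist":
        M=np.eye(4);M[:3,:3]=Ro.from_rotvec(s["orientation"]).as_matrix();M[:3,3]=s["tool_pos"]
        W=np.linalg.inv(M@m["mount"]); m["R"],m["t"]=W[:3,:3],W[:3,3]
    g=im[:,:,::-1].copy()
    for X in ((.574,.284,.050),(.532,.284,.106)): cv2.drawMarker(g,tuple(int(q) for q in proj(m,X)[0].round()),(0,255,255),0,8,1)
    out.append(cv2.resize(g[60:260,240:440],(400,400)) if c=="scene" else cv2.resize(g,(400,300)))
cv2.imwrite("pics/end.png",np.hstack([out[0],np.vstack([out[1],np.zeros((100,400,3),np.uint8)])]))
```

```text
[0.53294961 0.28427672 0.26329568] 0.05291940399257525 20.475
```

View pics/end.png

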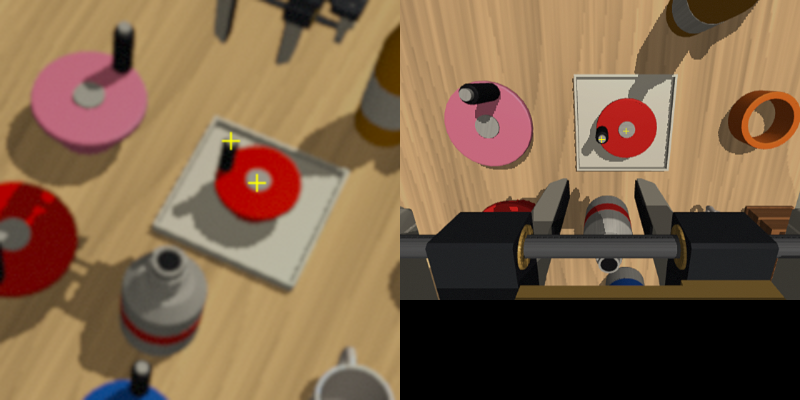

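The red cap stands upright in the middle of the tray, with its hub on the marker at (257,183) left and (626,131) right. The gripper is clear of it, so I'll hand in.

```bash
python3 -c "
from plant import robot
print(robot.close_job())"
```

```text
the job is handed in; nothing more can be done
None
```

The red cap was unscrewed, lifted clear and set down upright in the middle of the white tray, then released. I handed the job in at about 20.6 s; the hand-in gave no verdict.

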